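# Serve the brown toast with tongs

## Robot

A 6-joint arm with a two-finger parallel gripper is mounted at the origin on a cart in front of the work surface, level with it; the furniture and walls round the work are solid. World frame = base frame: x ahead of the robot, y to its left, z up, the work surface at z = 0. Lengths are in m, angles in degrees, forces in N, time in s.
With the tool pointing down it reaches from about 0.25 to 0.725 m from the base axis. Payload 4 kg.
Tool frame: the origin (TCP) lies on the centre line of the jaws, within the pads' length; the fingertips stand 17 mm ahead of it and the grasp point (between the pads) lies 2 mm behind it; z points along the fingers, y is the line along which they close (so a half turn about z gives the same grasp; the last joint's range is limited). The gripper opens to 85 mm and grips with 20 to 120 N. Pads are 22 mm wide; open, the fingers measure 114 mm over their backs; the gripper's body (76 mm by 85 mm) begins 54 mm behind the grasp point. The pads swing forward as they close: fully open they stand 13 mm farther back than shut.
Start: joints at [-67.151, 13.785, 0.286, 76.501, 0, 90], TCP at [0.194, -0.461, 0.248] pointing down, gripper open.
Joint ranges: [-155.79, 155.79], [-60.16, 107.12], [-62.33, 73.08], [-114, 123.19], [-81.49, 82.49], [-180, 180]. Speed limits (degrees/s): [159.86, 159.86, 180, 180, 180, 180].

## Interface

Orientations are given as a 3x3 rotation matrix whose columns are the frame's x, y, z axes.
In Python, from plant import ctrl gives the robot as it stands.
- The arm moves only by the tool step_arm, never from a script. Its argument "moves" is a list of rows, each an object of numbers: "x", "y", "z": the shift along the tool's x, y, z in units of 25 mm (1.0 is 25 mm); "wx", "wy", "wz": the turn, a rotation vector about the tool's x, y, z in units of 5 degrees (1.0 is 5 degrees); "grip": the opening, from 0 (shut) to 1 (fully open). In form: [{"x": .., "y": .., "z": .., "wx": .., "wy": .., "wz": .., "grip": ..}, ...]. A call has 1 to 10 rows; each row is the pose to reach, as a shift and turn from the pose commanded when the call began, along the tool's axes at that moment; what a row does not reach only later rows make up. A row lasts 1/10 s, in which the tool goes at most 50 mm and 8.59 degrees, less where a joint would pass 70% of its speed; a pose out of reach is approached as far as the arm can. A call with a gripper value outside its range is refused whole. The fingers move at their own pace and stop on an object; the grip force is fixed at half the most. Time passes only in rows, so rows that repeat a pose let the fingers close. It gives the time, the measured TCP pose, the force, the opening and the grip force at its end, in the units of the state.
- ctrl.get_state(): the state, without advancing time (a new reading comes with each control period).
- ctrl.grab_frame(name): name is "side" or "top" or "wrist"; returns (picture, depth): 480x640x3 uint8, red, green, blue; 480x640 float32, m along the optical axis (not along the pixel's ray), 0 where there is no reading.
- ctrl.camera_model(name): a dict with "intrinsics" (3x3 intrinsics, pixels), "view" (4x4, takes a point from world to camera coordinates); the wrist camera has in their place "mount" (4x4, takes a point from camera to tool coordinates, whose origin is the TCP and whose axes are the flange's). Camera axes: x right, y down, z forward; pixel columns grow to the right and rows downward; lengths in m; the calibration is good to about 2 mm. The wrist camera is an equidistant fisheye: a pixel r from the principal point sees the ray r / f radians off the axis. A picture is of the moment at which its call begins: read the wrist's pose just before it. camera_model takes no time and is no camera call.
- ctrl.job_done(): hands the job in; it is judged then, once.
The state is a dict: "t": time; "q": joint angles; "dq": joint speeds; "effort": joint torques, N m; "eef_pos": TCP position; "tcp_rot": TCP orientation; "wrist_force": force on the tool from outside, world axes, zero at the start; "ft_torque": the same for the moment, N m; "opening": finger opening in m; "grasp_force": force on a finger pad.
Only numpy, scipy, OpenCV 4.12 (cv2) and the standard library are available. Lean on these libraries where they do the work, as an engineer would, in place of code of your own. Each camera call takes 0.05 s, during which the arm holds its last target. There are 200 camera calls.

## Task

First slide the blue dish across the worktop, without lifting it, onto the middle of the round cork mat. Then take up the sprung wooden toast tongs, close them on the slice of dark brown toast, lift it out of the toast rack and hold it up over the middle of the blue dish, clear of it. Finish while still holding it there with the tongs; touch the brown toast only with the tongs, and leave the rack standing where it is with its two pale slices in it.

Things in the scene. Friction and masses are not known exactly. Their poses are not given: they have to be found in the camera images.
- blue_dish: loose blue melamine dish, shallow and rectangular with flared sides: 120 (own x) x 160 (own y) x 24 mm high, 0.14 kg. Origin at the centre of its underside, z up. Inner floor about 8 mm up, about 80 x 118 mm; the sides slope outward to a rim 24 mm high. It starts flat on the worktop, on the right of the mat.
- cork_mat: round cork mat, fixed to the worktop, 230 mm across and 3 mm thick with a bevelled edge; origin at the centre of its underside. The dish slides up over the bevel. Behind it an empty wall cabinet hangs over the worktop (front at x = 0.59, y -0.37 to 0.24, underside 0.535 m up): keep the arm clear of it.
- tongs: wooden toast tongs lying flat, 201 mm long, 0.06 kg: dark end block (own x -103 to -77 mm, 15 mm wide) and two straight bamboo arms, each 4 mm thick and 26 mm high (z 0 to 26), open in a V. Origin: underside, mid length; x points from block to tips (x = 98 mm), y across, z up. The arms pivot at x = -85, y = +-9.5. Open: 52 mm inside at the tips, 37 mm outside at the grip point.
- tongs_grip (a point): place to grip the tongs from above, squeezing the two arms together: midway between the arms, at the dark patches on their outsides (own x = -14 mm) and at the centre of mass, 13 mm above their underside; 112 mm behind the tips. Gripped away from here, or barely at their upper edge, the tongs may tilt in the fingers.
- tong_left (a joint): closing angle of the arm on the tongs' +y side: 0 open (sprung against a stop), 0.10 arms parallel (15 mm gap, 23 mm outside width), 0.135 shut. Spring force at the grip point: 6 N at 0, 9 N at 0.10; let go, they spring open. Width at the grip point shrinks 14 mm, tip gap 37 mm, as both arms go from 0 to 0.10.
- tong_right (a joint): the same for the arm on the -y side
- brown_toast: loose slice of dark brown seeded toast, 94 wide (own x) x 14 thick (own y) x 95 mm high (own z), 0.04 kg, standing on edge in one of the rack's three bays. Its axes lie along the rack's. Origin in the middle of its lower edge.
- brown_toast_center (a point): centre of the brown slice, 47.5 mm above its lower edge
- white_toast_a: a pale golden slice of the same size in another bay; stays in the rack
- white_toast_b: the second pale golden slice in the remaining bay; stays in the rack
- toast_rack: loose steel toast rack, 0.7 kg, base 104 (own x) x 146 (own y) x 8 mm; origin: centre of its underside; x points away from the robot. Three bays 44 mm apart along y, each 17 mm wide between two wire arches 62 mm high, 73 mm long along x. The slices stand on the base (z = 8 mm), width along x; their upper 40 mm show above the arches.
Things that resemble listed ones, but are neither listed nor needed, are in the scene too. What is shaped like the white_toast_b but green is not meant.

How it is judged:
By the outcome, as a careful person would: the job done as asked, in the order asked, and still so for the second after the job is handed in, while the arm keeps its last pose, push and grip.
It also fails if it takes over 64 s, if anything falls off the work surface, if the arm or the gripper's body presses on something with over 40 N, if the wrist force passes 120 N, or if a joint passes its speed limit or range.

## Working session

There is one attempt and no reset: what is moved stays moved. The work goes in short steps, Python scripts to look and compute and a tool call to move; the robot and the scene stay as the last step left them, time stands still between calls to the robot, and variables do not carry over. Pictures are saved under pics/ and viewed, at most 10 in all, crops included, and the job is handed in when it is done.

Besides the shell and the picture viewer there is one more tool, called after "Call:" as name(argument=value, ...) on one line, values as JSON. step_arm: Moves the arm, as the interface text tells. Its arguments: {"type":"object","properties":{"moves":{"type":"array"}},"required":["moves"]}

```bash
ls; mkdir -p pics; cat > h.py <<'E'
import numpy as np,cv2
from plant import ctrl
def grab(n):
    p,d=ctrl.grab_frame(n); return p,d
def save(n,p): cv2.imwrite('pics/'+n,cv2.cvtColor(p,cv2.COLOR_RGB2BGR))
def cam(n):
    m=ctrl.camera_model(n); return np.array(m['intrinsics']),np.array(m['view'])
def ray_plane(n,uv,z):
    K,V=cam(n); R,t=V[:3,:3],V[:3,3]; c=-R.T@t
    uv=np.atleast_2d(np.array(uv,float)); d=np.c_[uv,np.ones(len(uv))]@np.linalg.inv(K).T@R
    return c+d*((z-c[2])/d[:,2])[:,None]
def cloud(n,d):
    K,V=cam(n); v,u=np.indices(d.shape); P=np.stack([(u-K[0,2])/K[0,0]*d,(v-K[1,2])/K[1,1]*d,d],-1)
    return (P-V[:3,3])@V[:3,:3]
E
python3 - <<'E'
from h import *
for n in('top','side'):
    p,d=grab(n); save(n+'0.png',p); np.savez('/tmp/'+n+'0.npz',p=p,d=d); K,V=cam(n); print(n,K[0,0],-V[:3,:3].T@V[:3,3],V[2,:3])
s=ctrl.get_state(); print(s)
E
```

```text
pics
top 511.40802773940794 [ 0.44869549 -0.03011859  1.32568803] [ 0.06758439 -0.00335683 -0.99770791]
side 519.5240403077175 [ 0.24638396 -1.29145591  0.90487459] [ 0.19220515  0.82048471 -0.53838835]
{'t': 0.1, 'q': array([-6.71503448e+01,  1.38278187e+01,  2.23473925e-01,  7.65025473e+01,
        9.65192991e-05,  8.99992389e+01]), 'dq': array([-0.00050739, -0.10355835,  0.22548364, -0.02854407, -0.08989608,
       -0.01503151]), 'effort': array([ 1.68001293e-04, -3.73137403e+01,  2.53010935e+01,  1.09074658e-02,
        5.03254705e-05,  1.03648912e-05]), 'eef_pos': array([ 0.19395476, -0.46028185,  0.2475161 ]), 'tcp_rot': array([[ 9.21521810e-01,  3.88325935e-01, -7.22893287e-04],
       [ 3.88326608e-01, -9.21520205e-01,  1.71987000e-03],
       [ 1.70935760e-06, -1.86561642e-03, -9.99998260e-01]]), 'wrist_force': array([ 0.45409725, -0.79482255,  0.61248087]), 'ft_torque': array([0.03189305, 0.03433662, 0.00230626]), 'grasp_force': 0.0, 'opening': 0.0855103161152322}
```

View pics/top0.png

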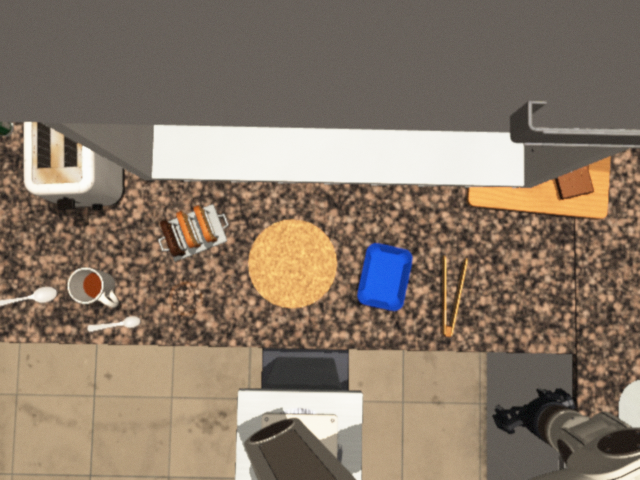

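View pics/side0.png

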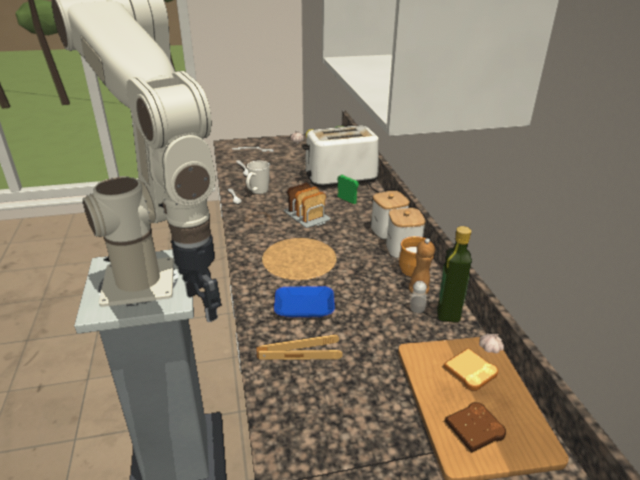

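Top view: mat at (293,263), dish (386,277), tongs with block (448,332) and tips (445,258)/(466,262), rack (193,232). What could be taken for the brown toast: dark slice in the rack's left bay (172,238), or the seeded brown slice on the cutting board (574,182). For the pale ones: rack slices (188,229), (205,226), the buttered slice on the board, and the green item. The one I want is (172,238), because it stands in the rack. I'll check it in a crop.

```bash
python3 - <<'E'
from h import *
z=np.load('/tmp/top0.npz');p,d=z['p'],z['d'];P=cloud('top',d)
h=cv2.cvtColor(p,cv2.COLOR_RGB2HSV)
def big(m):
    n,l,s,c=cv2.connectedComponentsWithStats(m.astype(np.uint8)); i=1+np.argmax(s[1:,4]); return l==i
# dish
b=big((h[...,0]>105)&(h[...,0]<130)&(h[...,1]>180)&(h[...,2]>60))
ct=max(cv2.findContours(b.astype(np.uint8),0,1)[0],key=len)[:,0]
w=ray_plane('top',ct,.024)[:,:2].astype(np.float32); print('dish',cv2.minAreaRect(w*1000),b.sum())
m=np.zeros(b.shape,bool);m[205:320,235:350]=1
m=big(m&(h[...,0]<25)&(h[...,0]>10)&(h[...,1]>110)&(h[...,2]>150))
ct=max(cv2.findContours(m.astype(np.uint8),0,1)[0],key=len)
print('mat',[ray_plane('top',cv2.minEnclosingCircle(ct)[0],.003),ray_plane('top',cv2.fitEllipse(ct)[0],.003)],cv2.fitEllipse(ct))
for n,z0,box in(('top',.026,(245,345,435,475)),):
    y0,y1,x0,x1=box; t=np.zeros(b.shape,bool);t[y0:y1,x0:x1]=1
    t=t&(h[...,0]<25)&(h[...,1]>120)&(h[...,2]>150); 
    ct=max(cv2.findContours(t.astype(np.uint8),0,1)[0],key=len)[:,0]
    r=cv2.minAreaRect((ray_plane('top',ct,.026)[:,:2]*1000).astype(np.float32));print('tongs',r,cv2.boxPoints(r))
    yy,xx=np.nonzero(t); W=ray_plane('top',np.c_[xx,yy],.026)*1000
    for v in range(y0,y1,8):
        s=xx[yy==v]
        if len(s): print(v,[np.round(ray_plane('top',[[u,v]],.026)[0,:2]*1000) for u in (s.min(),s.max())],len(s))
# rack region heights
R=np.s_[200:265,150:235]
Q=P[R].reshape(-1,3);C=h[R].reshape(-1,3)
print('z max',np.percentile(Q[:,2],[50,90,98]))
top=(Q[:,2]>.085)
pc=p[R].reshape(-1,3)
for nm,s in(('brown',top&(C[:,2]<120)),('pale',top&(C[:,2]>=120))):
    print(nm,s.sum(),Q[s].mean(0), cv2.minAreaRect((Q[s][:,:2]*1000).astype(np.float32)) if s.sum()>4 else '')
c=cv2.resize(p[190:280,140:250],None,fx=5,fy=5,interpolation=2)
s=np.load('/tmp/side0.npz')['p']; c2=cv2.resize(s[165:240,270:370],(600,450),interpolation=2)[:,:]
c=cv2.resize(c,(400,327));c2=cv2.resize(c2,(400,327)); save('rack.png',np.hstack([c,c2]))
# table front edge, surface z
print('floor',P[300,300],P[345,300],P[230,340])
E
```

```text
dish ((446.6761169433594, -208.51780700683594), (118.57037353515625, 159.51158142089844), 77.9979019165039) 2784
mat [array([[0.47629973, 0.02755605, 0.003     ]]), array([[0.47603395, 0.02735947, 0.003     ]])] ((292.17431640625, 263.37286376953125), (88.39827728271484, 88.741455078125), 26.646482467651367)
tongs ((400.968017578125, -388.9127502441406), (201.4250030517578, 58.57732391357422), 0.10955159366130829) [[ 300.1997  -359.8167 ]
 [ 300.3117  -418.39392]
 [ 501.73633 -418.0088 ]
 [ 501.62433 -359.43158]]
261 [array([ 489., -359.]), array([ 490., -418.])] 5
269 [array([ 469., -359.]), array([ 470., -413.])] 5
277 [array([ 448., -360.]), array([ 449., -410.])] 6
285 [array([ 428., -360.]), array([ 429., -405.])] 4
293 [array([ 408., -360.]), array([ 409., -403.])] 6
301 [array([ 388., -360.]), array([ 388., -395.])] 4
309 [array([ 368., -360.]), array([ 368., -395.])] 6
317 [array([ 348., -360.]), array([ 348., -385.])] 2
325 [array([ 328., -360.]), array([ 328., -385.])] 6
333 [array([ 308., -360.]), array([ 308., -380.])] 9
z max [0.00327043 0.09829284 0.1034859 ]
brown 291 [0.52932573 0.31497823 0.11497219] ((478.6134033203125, 168.4963836669922), (394.7503967285156, 74.45844268798828), 70.75206756591797)
pale 545 [0.5571537  0.25536103 0.13056374] ((497.4322509765625, 151.81106567382812), (364.3438720703125, 95.64631652832031), 60.2940673828125)
floor [0.38240732 0.005135   0.00455333] [ 0.26726878  0.0029085  -0.00211106] [ 5.65140865e-01 -9.49768152e-02  5.40111177e-04]
```

View pics/rack.png

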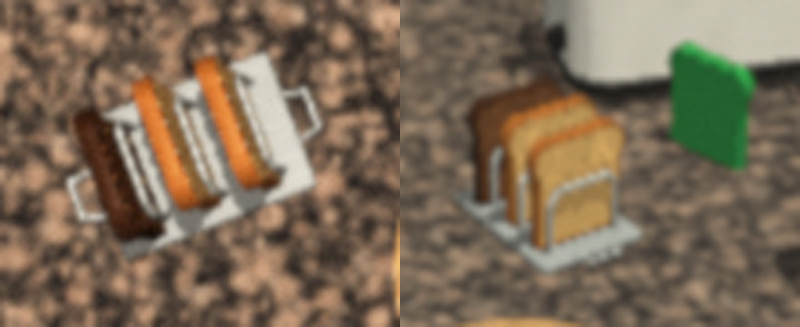

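The crop confirms it: the dark slice is in the rack's left (+y) bay, with two pale slices beside it and the green thing standing behind, apart. Next I measure the rack and fingertip geometry.

```bash
python3 - <<'E'
from h import *
z=np.load('/tmp/top0.npz');p,d=z['p'],z['d'];P=cloud('top',d)
h=cv2.cvtColor(p,cv2.COLOR_RGB2HSV)
box=np.zeros(d.shape,bool);box[200:262,155:235]=1
tall=box&(P[...,2]>.085)&(P[...,2]<.115)
n,l,s,c=cv2.connectedComponentsWithStats(tall.astype(np.uint8))
for i in range(1,n):
    if s[i,4]<30: continue
    yy,xx=np.nonzero(l==i); W=ray_plane('top',np.c_[xx,yy],.103)[:,:2]*1000
    r=cv2.minAreaRect(W.astype(np.float32)); print(s[i],c[i],np.median(p[l==i],0),W.mean(0).round(1),'zmed',np.median(P[l==i][:,2]).round(4),r)
# rack plate: grey pixels
g=box&(h[...,1]<45)&(h[...,2]>140); yy,xx=np.nonzero(g); W=(ray_plane('top',np.c_[xx,yy],.008)[:,:2]*1000).astype(np.float32); print('rack',cv2.minAreaRect(W))
z=np.load('/tmp/side0.npz');p2,d2=z['p'],z['d'];Q=cloud('side',d2)
m=(np.linalg.norm(Q[...,:2]-[.194,-.461],axis=-1)<.09)&(Q[...,2]>.15)&(d2>0)
zz=Q[m]; print('finger zmin',np.sort(zz[:,2])[:15], zz[np.argsort(zz[:,2])[:5]])
mt=(np.linalg.norm(P[...,:2]-[.194,-.461],axis=-1)<.09)&(P[...,2]>.15); print(np.sort(P[mt][:,2])[:5])
# side check of dish and slices
hs=cv2.cvtColor(p2,cv2.COLOR_RGB2HSV); b=(hs[...,0]>105)&(hs[...,0]<130)&(hs[...,1]>180)&(hs[...,2]>60)
ct=max(cv2.findContours(b.astype(np.uint8),0,1)[0],key=len)[:,0]
w=ray_plane('side',ct,.024)[:,:2]*1000; print('side dish rim',w.min(0),w.max(0))
m=(Q[...,2]>.085)&(Q[...,2]<.115)&(abs(Q[...,0]-.52)<.1)&(abs(Q[...,1]-.25)<.12)&(d2>0)
for nm,s in(('dark',m&(hs[...,2]<130)),('pale',m&(hs[...,2]>=130))): print(nm,s.sum(),np.median(Q[s],0),Q[s].max(0))
E
```

```text
[194 205  18  37 263] [202.24714829 223.08365019] [203. 118.  57.] [566.5 240.8] zmed 0.1 ((566.75146484375, 240.9236602783203), (92.1160888671875, 16.883441925048828), 22.60304069519043)
[176 210  19  38 275] [184.89454545 228.77818182] [199. 115.  56.] [552.  281.9] zmed 0.0996 ((551.742919921875, 281.7488708496094), (92.92726135253906, 17.573593139648438), 22.727991104125977)
[160 219  19  37 280] [168.59642857 237.40714286] [73. 41. 24.] [530.5 320.1] zmed 0.0995 ((530.5869750976562, 319.80133056640625), (91.91828155517578, 18.598941802978516), 23.03311538696289)
rack ((551.07373046875, 284.4975280761719), (104.00125885009766, 184.2397003173828), 22.396957397460938)
finger zmin [0.23983308 0.24131002 0.24154509 0.24267656 0.24268767 0.24289425
 0.24290322 0.24326524 0.24333814 0.24348505 0.24397273 0.24400337
 0.24403545 0.24424804 0.24432732] [[ 0.18020358 -0.41779424  0.23983308]
 [ 0.17633707 -0.42223035  0.24131002]
 [ 0.17438097 -0.42212363  0.24154509]
 [ 0.17052521 -0.42608502  0.24267656]
 [ 0.21472669 -0.50713008  0.24268767]]
[0.24106199 0.24558444 0.24580829 0.24587737 0.24645475]
side dish rim [ 364.06169157 -286.30444382] [ 527.78023085 -151.67083486]
dark 121 [0.52764825 0.31514007 0.09438532] [0.59601759 0.3436777  0.10499821]
pale 249 [0.55546725 0.25141945 0.09391864] [0.609169   0.29980257 0.10499588]
```

```bash
cat >> h.py <<'E'
def todo(pos,yaw,tongs=False):
    "units from current pose to tool-down pose with tool y at yaw (deg)"
    from scipy.spatial.transform import Rotation as Ro
    s=ctrl.get_state(); R=s['tcp_rot']; c=np.cos(np.radians(yaw)); q=np.sin(np.radians(yaw))
    y=np.array([c,q,0]); z=np.array([0,0,-1.]); T=np.c_[np.cross(y,z),y,z]
    print('now',s['eef_pos'].round(4),'yaw',np.degrees(np.arctan2(R[1,1],R[0,1])).round(2),'t',round(s['t'],2),'op',s['opening'].round(4),'gf',round(float(s['grasp_force']),1))
    print('xyz',(R.T@(np.array(pos)-s['eef_pos'])/.025).round(3),'w',(np.degrees(Ro.from_matrix(R.T@T).as_rotvec())/5).round(3))
E
python3 - <<'E'
from h import *
todo([.428,-.2965,.1],-12)
E
```

```text
Traceback (most recent call last):
  File "h.py", line 20, in todo
    print('now',s['eef_pos'].round(4),'yaw',np.degrees(np.arctan2(R[1,1],R[0,1])).round(2),'t',round(s['t'],2),'op',s['opening'].round(4),'gf',round(float(s['grasp_force']),1))
                                                                                                                    ^^^^^^^^^^^^^^^^^^
AttributeError: 'float' object has no attribute 'round'
```

```bash
sed -i "s/s\['opening'\].round(4)/round(float(s['opening']),4)/" h.py
python3 - <<'E'
from h import *
todo([.428,-.2965,.1],-12)
E
```

```text
now [ 0.194  -0.4603  0.2475] yaw -67.15 t 0.1 op 0.0855 gf 0.0
xyz [11.171 -2.391  5.905] w [-2.000e-02 -1.000e-02 -1.103e+01]
```

Call:
step_arm(moves=[{"x": 11.17,"y": -2.39,"z": 3,"wz": -11.03,"grip": 1},{"x": 11.17,"y": -2.39,"z": 3,"wz": -11.03,"grip": 1},{"x": 11.17,"y": -2.39,"z": 3,"wz": -11.03,"grip": 1},{"x": 11.17,"y": -2.39,"z": 3,"wz": -11.03,"grip": 1},{"x": 11.17,"y": -2.39,"z": 3,"wz": -11.03,"grip": 1},{"x": 11.17,"y": -2.39,"z": 5.9,"wz": -11.03,"grip": 1},{"x": 11.17,"y": -2.39,"z": 5.9,"wz": -11.03,"grip": 1},{"x": 11.17,"y": -2.39,"z": 5.9,"wz": -11.03,"grip": 1},{"x": 11.17,"y": -2.39,"z": 5.9,"wz": -11.03,"grip": 1},{"x": 11.17,"y": -2.39,"z": 5.9,"wz": -11.03,"grip": 1}])

```text
schema error: expected keys x, y, z, wx, wy, wz, grip
```

```bash
python3 - <<'E'
from h import *
todo([.428,-.2965,.014],-12)
E
```

```text
now [ 0.194  -0.4603  0.2475] yaw -67.15 t 0.1 op 0.0855 gf 0.0
xyz [11.171 -2.384  9.345] w [-2.000e-02 -1.000e-02 -1.103e+01]
```

All keys are required.

Call:
step_arm(moves=[{"x": 11.17,"y": -2.39,"z": 3,"wx": 0,"wy": 0,"wz": -11.03,"grip": 1},{"x": 11.17,"y": -2.39,"z": 3,"wx": 0,"wy": 0,"wz": -11.03,"grip": 1},{"x": 11.17,"y": -2.39,"z": 3,"wx": 0,"wy": 0,"wz": -11.03,"grip": 1},{"x": 11.17,"y": -2.39,"z": 3,"wx": 0,"wy": 0,"wz": -11.03,"grip": 1},{"x": 11.17,"y": -2.39,"z": 3,"wx": 0,"wy": 0,"wz": -11.03,"grip": 1},{"x": 11.17,"y": -2.39,"z": 5.9,"wx": 0,"wy": 0,"wz": -11.03,"grip": 1},{"x": 11.17,"y": -2.39,"z": 5.9,"wx": 0,"wy": 0,"wz": -11.03,"grip": 1},{"x": 11.17,"y": -2.39,"z": 5.9,"wx": 0,"wy": 0,"wz": -11.03,"grip": 1},{"x": 11.17,"y": -2.39,"z": 5.9,"wx": 0,"wy": 0,"wz": -11.03,"grip": 1},{"x": 11.17,"y": -2.39,"z": 5.9,"wx": 0,"wy": 0,"wz": -11.03,"grip": 1}])

```text
t: 1.1
eef_pos: [0.4287, -0.2985, 0.1023]
tcp_rot: [[0.209, 0.978, 0.002], [0.978, -0.209, -0.002], [-0.001, 0.002, -1.0]]
wrist_force: [-0.4, -0.3, 0.8]
opening: 0.0853
grasp_force: 0.0
```

```bash
python3 - <<'E'
from h import *
todo([.428,-.2965,.014],-12)
E
```

```text
now [ 0.4287 -0.2985  0.1023] yaw -12.09 t 1.1 op 0.0853 gf 0.0
xyz [ 0.076 -0.05   3.533] w [ 0.024  0.014 -0.018]
```

Call:
step_arm(moves=[{"x": 0,"y": 0,"z": 1.5,"wx": 0,"wy": 0,"wz": 0,"grip": 1},{"x": 0,"y": 0,"z": 2.7,"wx": 0,"wy": 0,"wz": 0,"grip": 1},{"x": 0,"y": 0,"z": 3.4,"wx": 0,"wy": 0,"wz": 0,"grip": 1},{"x": 0,"y": 0,"z": 3.4,"wx": 0,"wy": 0,"wz": 0,"grip": 1},{"x": 0,"y": 0,"z": 3.4,"wx": 0,"wy": 0,"wz": 0,"grip": 1}])

```text
t: 1.6
eef_pos: [0.4289, -0.2988, 0.0176]
tcp_rot: [[0.21, 0.978, 0.002], [0.978, -0.21, -0.002], [-0.001, 0.003, -1.0]]
wrist_force: [0.5, -0.3, 0.5]
opening: 0.0856
grasp_force: 0.0
```

```bash
python3 - <<'E'
from h import *
todo([.428,-.2965,.014],-12)
d=np.array([.476-.4467,.0275+.2085]);R=ctrl.get_state()['tcp_rot'];print(R.T@np.r_[d,0]/.025)
E
```

```text
now [ 0.4289 -0.2988  0.0176] yaw -12.1 t 1.6 op 0.0856 gf 0.0
xyz [ 0.082 -0.053  0.143] w [ 0.029  0.014 -0.021]
[ 9.47588874 -0.83338922 -0.01337624]
```

Call:
step_arm(moves=[{"x": 0.3,"y": 0,"z": 0,"wx": 0,"wy": 0,"wz": 0,"grip": 1},{"x": 0.6,"y": 0,"z": 0,"wx": 0,"wy": 0,"wz": 0,"grip": 1},{"x": 0.9,"y": 0,"z": 0,"wx": 0,"wy": 0,"wz": 0,"grip": 1},{"x": 1.2,"y": 0,"z": 0,"wx": 0,"wy": 0,"wz": 0,"grip": 1},{"x": 1.5,"y": -0.03,"z": 0,"wx": 0,"wy": 0,"wz": 0,"grip": 1},{"x": 1.9,"y": -0.07,"z": 0,"wx": 0,"wy": 0,"wz": 0,"grip": 1},{"x": 2.3,"y": -0.1,"z": 0,"wx": 0,"wy": 0,"wz": 0,"grip": 1},{"x": 2.7,"y": -0.14,"z": 0,"wx": 0,"wy": 0,"wz": 0,"grip": 1},{"x": 3.1,"y": -0.18,"z": 0,"wx": 0,"wy": 0,"wz": 0,"grip": 1},{"x": 3.5,"y": -0.22,"z": 0,"wx": 0,"wy": 0,"wz": 0,"grip": 1}])

```text
t: 2.6
eef_pos: [0.4411, -0.2096, 0.0157]
tcp_rot: [[0.208, 0.978, -0.0], [0.978, -0.208, 0.0], [0.0, -0.0, -1.0]]
wrist_force: [-0.2, -0.3, 0.5]
opening: 0.0856
grasp_force: 0.5
```

Call:
step_arm(moves=[{"x": 0.4,"y": -0.04,"z": 0,"wx": 0,"wy": 0,"wz": 0,"grip": 1},{"x": 0.8,"y": -0.07,"z": 0,"wx": 0,"wy": 0,"wz": 0,"grip": 1},{"x": 1.2,"y": -0.1,"z": 0,"wx": 0,"wy": 0,"wz": 0,"grip": 1},{"x": 1.6,"y": -0.14,"z": 0,"wx": 0,"wy": 0,"wz": 0,"grip": 1},{"x": 2.0,"y": -0.18,"z": 0,"wx": 0,"wy": 0,"wz": 0,"grip": 1},{"x": 2.4,"y": -0.21,"z": 0,"wx": 0,"wy": 0,"wz": 0,"grip": 1},{"x": 2.8,"y": -0.25,"z": 0,"wx": 0,"wy": 0,"wz": 0,"grip": 1},{"x": 3.2,"y": -0.28,"z": 0,"wx": 0,"wy": 0,"wz": 0,"grip": 1},{"x": 3.6,"y": -0.32,"z": 0,"wx": 0,"wy": 0,"wz": 0,"grip": 1},{"x": 4.0,"y": -0.35,"z": 0,"wx": 0,"wy": 0,"wz": 0,"grip": 1}])

```text
t: 3.6
eef_pos: [0.4535, -0.1101, 0.0159]
tcp_rot: [[0.208, 0.978, 0.0], [0.978, -0.208, -0.0], [-0.0, 0.0, -1.0]]
wrist_force: [0.2, -1.1, 1.2]
opening: 0.0853
grasp_force: 0.6
```

Call:
step_arm(moves=[{"x": 0.4,"y": -0.04,"z": 0,"wx": 0,"wy": 0,"wz": 0,"grip": 1},{"x": 0.8,"y": -0.08,"z": 0,"wx": 0,"wy": 0,"wz": 0,"grip": 1},{"x": 1.2,"y": -0.11,"z": 0,"wx": 0,"wy": 0,"wz": 0,"grip": 1},{"x": 1.6,"y": -0.15,"z": 0,"wx": 0,"wy": 0,"wz": 0,"grip": 1},{"x": 2.0,"y": -0.19,"z": 0,"wx": 0,"wy": 0,"wz": 0,"grip": 1},{"x": 2.0,"y": -0.19,"z": 0,"wx": 0,"wy": 0,"wz": 0,"grip": 1}])

```text
t: 4.2
eef_pos: [0.4591, -0.0595, 0.0157]
tcp_rot: [[0.206, 0.979, -0.0], [0.979, -0.206, 0.001], [0.001, -0.0, -1.0]]
wrist_force: [-0.1, 0.4, -0.7]
opening: 0.0852
grasp_force: 0.0
```

```bash
cat >> h.py <<'E'
def dish(n='top',name=None,z=.027):
    p,d=grab(n); h=cv2.cvtColor(p,cv2.COLOR_RGB2HSV)
    b=((h[...,0]>105)&(h[...,0]<130)&(h[...,1]>180)&(h[...,2]>60)).astype(np.uint8)
    ct=max(cv2.findContours(b,0,1)[0],key=cv2.contourArea)[:,0]
    w=ray_plane(n,ct,z)[:,:2].astype(np.float32)*1000; print('dish',n,cv2.minAreaRect(w),w.min(0),w.max(0))
    if name: save(name,p)
    return p,d
E
python3 - <<'E'
from h import *
dish('top','push.png'); todo([.4,0,.1],-12)
E
```

```text
dish top ((475.3252868652344, 16.372604370117188), (106.1415023803711, 152.95814514160156), 77.10167694091797) [395.99808 -50.90042] [555.36115   78.896614]
now [ 0.459  -0.0601  0.0157] yaw -11.92 t 4.25 op 0.0854 gf 0.0
xyz [ 1.867 -2.808 -3.37 ] w [-0.005 -0.005  0.017]
```

View pics/push.png

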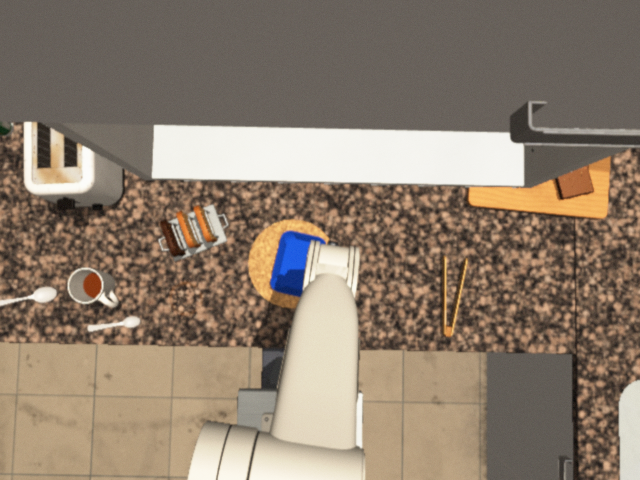

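The dish is on the mat, partly hidden by the arm at (297,263), about 18 mm short in y. I push the rest, back off, and measure.

Call:
step_arm(moves=[{"x": 0.2,"y": -0.04,"z": 0,"wx": 0,"wy": 0,"wz": 0,"grip": 1},{"x": 0.45,"y": -0.09,"z": 0,"wx": 0,"wy": 0,"wz": 0,"grip": 1},{"x": 0.68,"y": -0.13,"z": 0,"wx": 0,"wy": 0,"wz": 0,"grip": 1},{"x": 0.68,"y": -0.13,"z": 0,"wx": 0,"wy": 0,"wz": 0,"grip": 1},{"x": 0.68,"y": -0.13,"z": 0,"wx": 0,"wy": 0,"wz": 0,"grip": 1},{"x": -0.5,"y": 0,"z": 0,"wx": 0,"wy": 0,"wz": 0,"grip": 1},{"x": -2,"y": 0,"z": 0,"wx": 0,"wy": 0,"wz": 0,"grip": 1},{"x": -4,"y": 0,"z": 0,"wx": 0,"wy": 0,"wz": 0,"grip": 1},{"x": -4,"y": 0,"z": 0,"wx": 0,"wy": 0,"wz": 0,"grip": 1},{"x": -4,"y": 0,"z": 0,"wx": 0,"wy": 0,"wz": 0,"grip": 1}])

```text
t: 5.25
eef_pos: [0.4379, -0.1601, 0.0158]
tcp_rot: [[0.212, 0.977, 0.0], [0.977, -0.212, 0.0], [0.0, -0.0, -1.0]]
wrist_force: [-0.2, -0.1, 0.2]
opening: 0.0856
grasp_force: 0.0
```

```bash
python3 - <<'E'
from h import *
p,d=dish('top','dish2.png'); todo([.3886,-.3778,.1],84.3)
p0=np.load('/tmp/top0.npz')['p']
h=cv2.cvtColor(p,cv2.COLOR_RGB2HSV); h0=cv2.cvtColor(p0,cv2.COLOR_RGB2HSV)
E
```

```text
dish top ((474.0513000488281, 27.397293090820312), (114.16842651367188, 153.5911407470703), 77.94163513183594) [393.39142 -38.55729] [555.11755  94.13407]
now [ 0.4381 -0.159   0.0158] yaw -12.09 t 5.3 op 0.0856 gf 0.0
xyz [-8.969 -0.103 -3.375] w [ 4.0000e-03 -7.0000e-03 -1.9278e+01]
```

Call:
step_arm(moves=[{"x": -1,"y": 0,"z": -2,"wx": 0,"wy": 0,"wz": 0,"grip": 1},{"x": -3,"y": 0,"z": -3.4,"wx": 0,"wy": 0,"wz": -1.7,"grip": 1},{"x": -9,"y": -0.1,"z": -3.4,"wx": 0,"wy": 0,"wz": -19.28,"grip": 1},{"x": -9,"y": -0.1,"z": -3.4,"wx": 0,"wy": 0,"wz": -19.28,"grip": 1},{"x": -9,"y": -0.1,"z": -3.4,"wx": 0,"wy": 0,"wz": -19.28,"grip": 1},{"x": -9,"y": -0.1,"z": -3.4,"wx": 0,"wy": 0,"wz": -19.28,"grip": 1},{"x": -9,"y": -0.1,"z": -3.4,"wx": 0,"wy": 0,"wz": -19.28,"grip": 1},{"x": -9,"y": -0.1,"z": -3.4,"wx": 0,"wy": 0,"wz": -19.28,"grip": 1},{"x": -9,"y": -0.1,"z": -3.4,"wx": 0,"wy": 0,"wz": -19.28,"grip": 1},{"x": -9,"y": -0.1,"z": -3.4,"wx": 0,"wy": 0,"wz": -19.28,"grip": 1}])

```text
t: 6.3
eef_pos: [0.39, -0.3767, 0.1005]
tcp_rot: [[-0.891, 0.454, -0.0], [0.454, 0.891, 0.001], [0.001, 0.001, -1.0]]
wrist_force: [-0.4, -0.3, 0.0]
opening: 0.0851
grasp_force: 0.0
```

```bash
python3 - <<'E'
from h import *
p,d=dish('top'); todo([.3886,-.3778,.02],84.3)
E
```

```text
dish top ((474.1876220703125, 27.632164001464844), (114.68476104736328, 153.75953674316406), 77.94163513183594) [393.39142 -38.55729] [555.16626  94.13407]
now [ 0.3901 -0.3767  0.1005] yaw 63.23 t 6.35 op 0.0852 gf 0.0
xyz [ 0.03  -0.067  3.221] w [ 0.009 -0.007 -4.214]
```

Dish at (474, 28) against mat (476, 27): centred. Now the tongs.

Call:
step_arm(moves=[{"x": 0.03,"y": -0.05,"z": 0,"wx": 0,"wy": 0,"wz": -4.21,"grip": 1},{"x": 0.03,"y": -0.05,"z": 0.5,"wx": 0,"wy": 0,"wz": -4.21,"grip": 1},{"x": 0.03,"y": -0.05,"z": 1.2,"wx": 0,"wy": 0,"wz": -4.21,"grip": 1},{"x": 0.03,"y": -0.05,"z": 1.2,"wx": 0,"wy": 0,"wz": -4.21,"grip": 1},{"x": 0.03,"y": -0.05,"z": 1.2,"wx": 0,"wy": 0,"wz": -4.21,"grip": 1}])

```text
t: 6.85
eef_pos: [0.3882, -0.378, 0.0706]
tcp_rot: [[-0.994, 0.113, -0.001], [0.113, 0.994, 0.001], [0.001, 0.001, -1.0]]
wrist_force: [0.8, -0.7, 0.2]
opening: 0.0853
grasp_force: 0.0
```

```bash
python3 - <<'E'
from h import *
todo([.3886,-.3778,.02],84.3)
p,d=grab('side'); save('tside.png',cv2.resize(p[280:400,200:380],(720,480)))
E
```

```text
now [ 0.3882 -0.378   0.0706] yaw 83.49 t 6.85 op 0.0853 gf 0.0
xyz [-0.016  0.008  2.025] w [ 0.011 -0.012 -0.162]
```

View pics/tside.png

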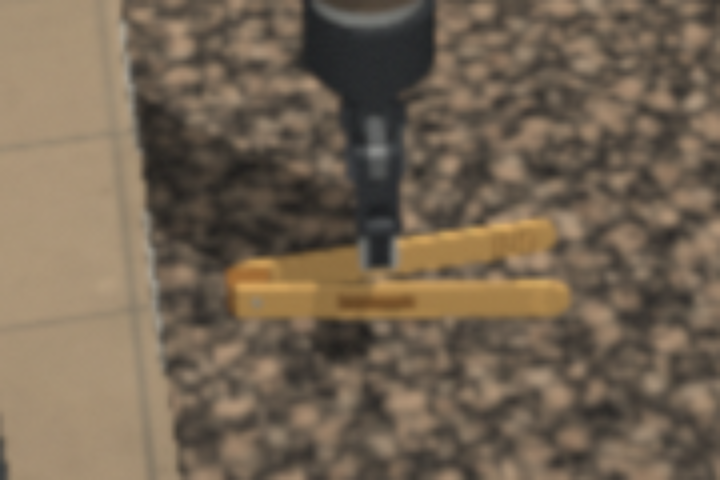

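The finger (380,255 in the crop) is right over the dark grip patch (375,302), so I go down and close partway.

Call:
step_arm(moves=[{"x": 0,"y": 0,"z": 0.8,"wx": 0,"wy": 0,"wz": -0.1,"grip": 1},{"x": 0,"y": 0,"z": 1.5,"wx": 0,"wy": 0,"wz": -0.1,"grip": 1},{"x": 0,"y": 0,"z": 2.0,"wx": 0,"wy": 0,"wz": -0.1,"grip": 1},{"x": 0,"y": 0,"z": 2.0,"wx": 0,"wy": 0,"wz": -0.1,"grip": 1},{"x": 0,"y": 0,"z": 2.0,"wx": 0,"wy": 0,"wz": -0.1,"grip": 0.6},{"x": 0,"y": 0,"z": 2.0,"wx": 0,"wy": 0,"wz": -0.1,"grip": 0.45},{"x": 0,"y": 0,"z": 2.0,"wx": 0,"wy": 0,"wz": -0.1,"grip": 0.35},{"x": 0,"y": 0,"z": 2.0,"wx": 0,"wy": 0,"wz": -0.1,"grip": 0.35},{"x": 0,"y": 0,"z": 2.0,"wx": 0,"wy": 0,"wz": -0.1,"grip": 0.35},{"x": 0,"y": 0,"z": 2.0,"wx": 0,"wy": 0,"wz": -0.1,"grip": 0.35}])

```text
t: 7.9
eef_pos: [0.3889, -0.3803, 0.0225]
tcp_rot: [[-0.995, 0.104, 0.003], [0.104, 0.995, -0.002], [-0.003, -0.002, -1.0]]
wrist_force: [-0.5, 0.5, 6.2]
opening: 0.0303
grasp_force: 8.2
```

Call:
step_arm(moves=[{"x": 0,"y": 0,"z": -0.3,"wx": 0,"wy": 0,"wz": 0,"grip": 0.34},{"x": 0,"y": 0,"z": -1,"wx": 0,"wy": 0,"wz": 0,"grip": 0.34},{"x": 0,"y": 0,"z": -2,"wx": 0,"wy": 0,"wz": 0,"grip": 0.34},{"x": 0,"y": 0,"z": -3,"wx": 0,"wy": 0,"wz": 0,"grip": 0.34},{"x": 0,"y": 0,"z": -4,"wx": 0,"wy": 0,"wz": 0,"grip": 0.34},{"x": 0,"y": 0,"z": -4,"wx": 0,"wy": 0,"wz": 0,"grip": 0.34},{"x": 0,"y": 0,"z": -4,"wx": 0,"wy": 0,"wz": 0,"grip": 0.34}])

```text
t: 8.6
eef_pos: [0.388, -0.3793, 0.1213]
tcp_rot: [[-0.995, 0.104, 0.001], [0.104, 0.995, -0.001], [-0.001, -0.001, -1.0]]
wrist_force: [-0.3, 0.7, -0.7]
opening: 0.029
grasp_force: 6.9
```

```bash
python3 - <<'E'
from h import *
s=ctrl.get_state(); todo([.4,-.3,.12],84.3)
p,d=grab('side'); save('tside2.png',cv2.resize(p[230:380,200:400],(800,600)))
h=cv2.cvtColor(p,cv2.COLOR_RGB2HSV);Q=cloud('side',d)
R=s['tcp_rot'];L=(Q-s['eef_pos'])@R*1000
m=(h[...,0]<25)&(h[...,1]>110)&(h[...,2]>100)&(Q[...,2]>.05)&(Q[...,2]<.2)&(np.linalg.norm(L,axis=-1)<150)
q=L[m]; print(len(q)); 
for a in range(-120,100,20):
    k=q[(q[:,0]>=a)&(q[:,0]<a+20)]
    if len(k)>3: print(a,'y',np.percentile(k[:,1],[2,98]).round(1),'z',np.percentile(k[:,2],[2,50,98]).round(1),len(k))
print('x range',np.percentile(q[:,0],[0.5,99.5]))
E
```

```text
now [ 0.388  -0.3793  0.1213] yaw 84.05 t 8.6 op 0.029 gf 6.9
xyz [-0.149  3.205  0.051] w [-0.009  0.012 -0.051]
1210
-120 y [-23.2  17.6] z [-3.   9.2 23. ] 88
-100 y [-23.3  15.5] z [-3.1  8.7 23.2] 159
-80 y [-21.4  14.2] z [-2.5  8.8 21.6] 150
-60 y [-20.8  15.2] z [-2.3  8.5 24. ] 144
-40 y [-19.8  14.2] z [-2.8  9.2 22.7] 149
-20 y [-36.   12.9] z [-24.9   8.1  22. ] 31
0 y [-25.6  10.3] z [-26.    7.6  22.2] 57
20 y [-18.8   9.5] z [-3.4  7.1 22.1] 131
40 y [-17.5   9. ] z [-3.3  8.1 22.9] 129
60 y [-15.8   8.5] z [-4.   2.8 21.9] 122
80 y [-15.9   6.1] z [-2.4  1.6 21.4] 50
x range [-112.7512039    87.49970109]
```

View pics/tside2.png

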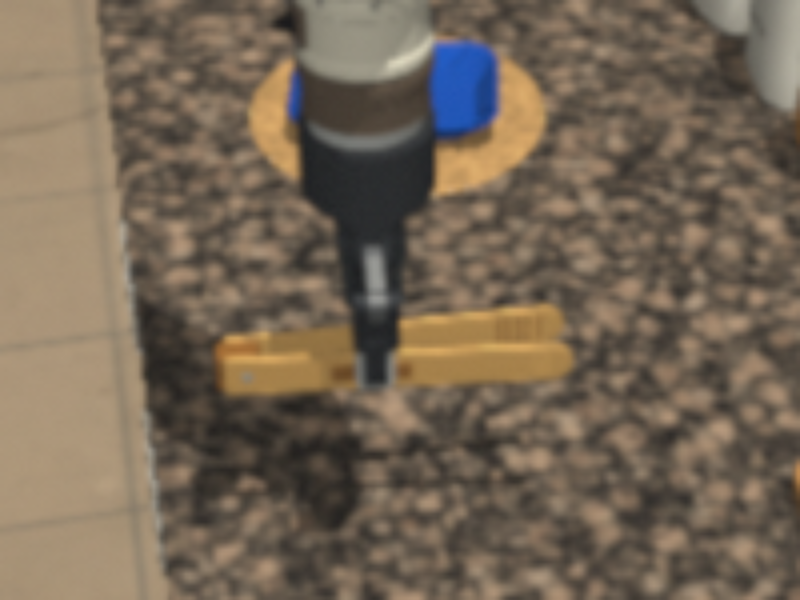

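The tongs are level in the jaws: centre 10 mm below the TCP, tips 112 mm ahead, gap about 37 mm. Next is the carry to a point in front of the brown slice.

```bash
python3 - <<'E'
from h import *
todo([.3655,.252,.15],112.7)
E
```

```text
now [ 0.3874 -0.3787  0.1203] yaw 84.05 t 8.65 op 0.029 gf 6.9
xyz [ 3.488 25.003 -1.17 ] w [ 0.01  -0.007 -5.731]
```

Call:
step_arm(moves=[{"x": 0,"y": 1,"z": -1.2,"wx": 0,"wy": 0,"wz": 0,"grip": 0.34},{"x": 0.3,"y": 2.5,"z": -1.2,"wx": 0,"wy": 0,"wz": -0.5,"grip": 0.34},{"x": 0.6,"y": 4,"z": -1.2,"wx": 0,"wy": 0,"wz": -1,"grip": 0.34},{"x": 0.9,"y": 5.5,"z": -1.2,"wx": 0,"wy": 0,"wz": -1.4,"grip": 0.34},{"x": 1.2,"y": 7,"z": -1.2,"wx": 0,"wy": 0,"wz": -1.8,"grip": 0.34},{"x": 1.5,"y": 8.5,"z": -1.2,"wx": 0,"wy": 0,"wz": -2.2,"grip": 0.34},{"x": 1.7,"y": 10,"z": -1.2,"wx": 0,"wy": 0,"wz": -2.5,"grip": 0.34},{"x": 1.9,"y": 11.5,"z": -1.2,"wx": 0,"wy": 0,"wz": -2.9,"grip": 0.34},{"x": 2.1,"y": 13,"z": -1.2,"wx": 0,"wy": 0,"wz": -3.2,"grip": 0.34},{"x": 2.2,"y": 14,"z": -1.2,"wx": 0,"wy": 0,"wz": -3.4,"grip": 0.34}])

```text
t: 9.65
eef_pos: [0.3676, -0.0233, 0.1495]
tcp_rot: [[-0.981, -0.194, -0.003], [-0.194, 0.981, 0.001], [0.003, 0.001, -1.0]]
wrist_force: [0.7, -1.4, -0.7]
opening: 0.0295
grasp_force: 6.9
```

Call:
step_arm(moves=[{"x": 0,"y": 1.5,"z": 0,"wx": 0,"wy": 0,"wz": -0.3,"grip": 0.34},{"x": 0,"y": 3,"z": 0,"wx": 0,"wy": 0,"wz": -0.6,"grip": 0.34},{"x": 0,"y": 4.5,"z": 0,"wx": 0,"wy": 0,"wz": -1,"grip": 0.34},{"x": 0,"y": 6,"z": 0,"wx": 0,"wy": 0,"wz": -1.4,"grip": 0.34},{"x": 0,"y": 7.5,"z": 0,"wx": 0,"wy": 0,"wz": -1.8,"grip": 0.34},{"x": 0,"y": 8.5,"z": 0,"wx": 0,"wy": 0,"wz": -2.1,"grip": 0.34},{"x": 0,"y": 9,"z": 0,"wx": 0,"wy": 0,"wz": -2.3,"grip": 0.34},{"x": 0,"y": 9,"z": 0,"wx": 0,"wy": 0,"wz": -2.3,"grip": 0.34}])

```text
t: 10.45
eef_pos: [0.3251, 0.1963, 0.1495]
tcp_rot: [[-0.922, -0.387, -0.002], [-0.387, 0.922, -0.001], [0.003, -0.0, -1.0]]
wrist_force: [-0.4, -0.8, -0.9]
opening: 0.0291
grasp_force: 6.9
```

```bash
python3 - <<'E'
from h import *
todo([.3655,.252,.0955],112.7)
s=ctrl.get_state(); p,d=grab('top'); P=cloud('top',d); save('top3.png',cv2.resize(p[190:310,140:300],(800,600)))
L=(P-s['eef_pos'])@s['tcp_rot']*1000
h=cv2.cvtColor(p,cv2.COLOR_RGB2HSV)
m=(h[...,0]<28)&(h[...,1]>90)&(h[...,2]>110)&(P[...,2]>.11)&(P[...,2]<.17)&(abs(L[...,0]+60)<70)&(abs(L[...,1])<45)
q=L[m];print(len(q),q[:,0].min(),q[:,0].max())
yy,xx=np.nonzero(m); W=ray_plane('top',np.c_[xx,yy],s['eef_pos'][2]+.003); q=(W-s['eef_pos'])@s['tcp_rot']*1000
for a in range(-120,0,12):
    k=q[(q[:,0]>=a)&(q[:,0]<a+12)]
    if len(k)>2: print(a,k[:,1].min().round(1),k[:,1].max().round(1),len(k))
b=(P[...,2]>.085)&(P[...,2]<.108)&(h[...,2]<110)&(abs(P[...,0]-.53)<.07)&(abs(P[...,1]-.32)<.04)
yy,xx=np.nonzero(b);w=ray_plane('top',np.c_[xx,yy],.103);print('brown',cv2.minAreaRect((w[:,:2]*1000).astype(np.float32)))
E
```

```text
now [0.3251 0.1963 0.1495] yaw 112.74 t 10.45 op 0.0291 gf 6.9
xyz [-2.357  1.429  2.155] w [-0.002 -0.031  0.008]
275 -115.56184748594437 -19.068665963617956
-120 -22.5 17.1 19
-108 -23.5 17.7 42
-96 -22.8 17.2 39
-84 -22.5 17.0 37
-72 -21.9 16.3 41
-60 -20.0 15.8 38
-48 -20.2 15.5 37
-36 -19.1 -12.4 17
-24 -17.1 -12.1 5
brown ((530.10546875, 319.8106994628906), (92.7547378540039, 18.383852005004883), 22.506982803344727)
```

View pics/top3.png

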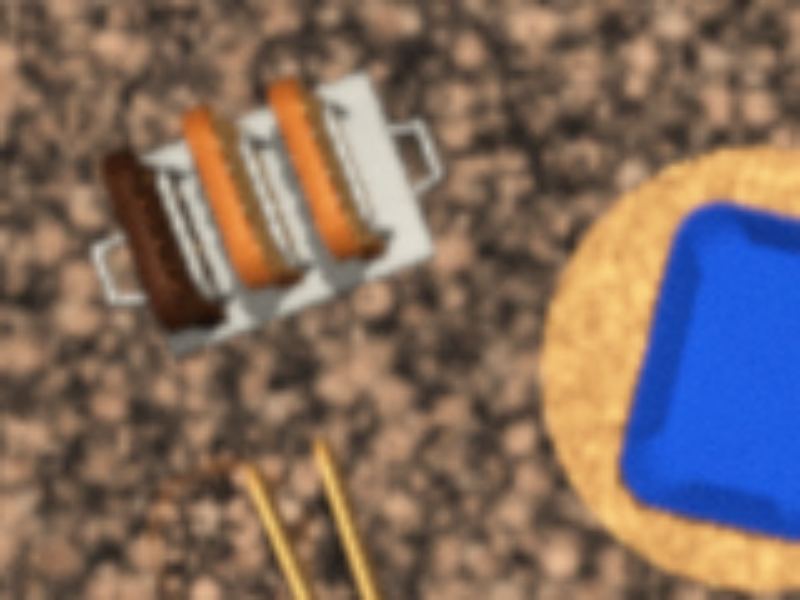

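The picture shows the tongs pointing at the rack at the same angle as the dark slice (at (160,245) in the crop), and the dish centred on the mat. I'll line up using tongs and slice as seen by the same camera.

```bash
python3 - <<'E'
from h import *
s=ctrl.get_state();b=np.array([.5293,.3219,.0])
l=s['tcp_rot'].T@(b-s['eef_pos'])*1000; print(l, 'dy units',(l[1]+2.7)/25,'dx to pre',(l[0]+180)/25,'dx to grip',(l[0]+101)/25)
E
```

```text
[-237.51253765   38.24384449  148.88661476] dy units 1.6377537796872779 dx to pre -2.3005015061147436 dx to grip -5.460501506114744
```

Call:
step_arm(moves=[{"x": -0.7,"y": 1,"z": 0,"wx": 0,"wy": 0,"wz": 0,"grip": 0.34},{"x": -1.4,"y": 1.64,"z": 0.5,"wx": 0,"wy": 0,"wz": 0,"grip": 0.34},{"x": -2,"y": 1.64,"z": 1.5,"wx": 0,"wy": 0,"wz": 0,"grip": 0.34},{"x": -2.2,"y": 1.64,"z": 2.15,"wx": 0,"wy": 0,"wz": 0,"grip": 0.34},{"x": -2.2,"y": 1.64,"z": 2.15,"wx": 0,"wy": 0,"wz": 0,"grip": 0.34},{"x": -2.2,"y": 1.64,"z": 2.15,"wx": 0,"wy": 0,"wz": 0,"grip": 0.34},{"x": -2.2,"y": 1.64,"z": 2.15,"wx": 0,"wy": 0,"wz": 0,"grip": 0.34}])

```text
t: 11.2
eef_pos: [0.3615, 0.2539, 0.0977]
tcp_rot: [[-0.924, -0.382, 0.0], [-0.382, 0.924, 0.0], [-0.0, 0.0, -1.0]]
wrist_force: [-0.7, 0.4, -0.6]
opening: 0.0292
grasp_force: 6.9
```

```bash
python3 - <<'E'
from h import *
s=ctrl.get_state();b=np.array([.5293,.3219,.0])
l=s['tcp_rot'].T@(b-s['eef_pos'])*1000; print(s['eef_pos'],l, 'dy units',(l[1]+2.7)/25,'dx to grip',(l[0]+101)/25)
p,d=grab('top'); P=cloud('top',d); h=cv2.cvtColor(p,cv2.COLOR_RGB2HSV)
L=(P-s['eef_pos'])@s['tcp_rot']*1000
m=(h[...,0]<28)&(h[...,1]>90)&(h[...,2]>110)&(P[...,2]>.07)&(P[...,2]<.12)&(abs(L[...,0]+60)<70)&(abs(L[...,1])<45)
yy,xx=np.nonzero(m); W=ray_plane('top',np.c_[xx,yy],s['eef_pos'][2]+.003); q=(W-s['eef_pos'])@s['tcp_rot']*1000
for a in range(-120,0,12):
    k=q[(q[:,0]>=a)&(q[:,0]<a+12)]
    if len(k)>2: print(a,k[:,1].min().round(1),k[:,1].max().round(1),len(k))
print('z',np.percentile(P[m][:,2],[5,50,95]))
E
```

```text
[0.36153757 0.25393645 0.09767244] [-180.95663188   -1.36473249   97.75487659] dy units 0.05341070052073005 dx to grip -3.1982652751903617
-120 -21.2 17.1 14
-108 -24.0 17.4 38
-96 -23.4 17.7 40
-84 -23.1 16.8 40
-72 -21.7 15.7 35
-60 -22.3 15.9 37
-48 -21.7 15.6 30
-36 -20.6 -12.0 19
-24 -18.7 -13.4 5
z [0.07822173 0.09692437 0.10325849]
```

Call:
step_arm(moves=[{"x": -0.3,"y": 0.05,"z": 0.05,"wx": 0,"wy": 0,"wz": 0,"grip": 0.34},{"x": -0.7,"y": 0.05,"z": 0.05,"wx": 0,"wy": 0,"wz": 0,"grip": 0.34},{"x": -1.1,"y": 0.05,"z": 0.05,"wx": 0,"wy": 0,"wz": 0,"grip": 0.34},{"x": -1.5,"y": 0.05,"z": 0.05,"wx": 0,"wy": 0,"wz": 0,"grip": 0.34},{"x": -1.9,"y": 0.05,"z": 0.05,"wx": 0,"wy": 0,"wz": 0,"grip": 0.34},{"x": -2.3,"y": 0.05,"z": 0.05,"wx": 0,"wy": 0,"wz": 0,"grip": 0.34},{"x": -2.7,"y": 0.05,"z": 0.05,"wx": 0,"wy": 0,"wz": 0,"grip": 0.34},{"x": -3.0,"y": 0.05,"z": 0.05,"wx": 0,"wy": 0,"wz": 0,"grip": 0.34},{"x": -3.2,"y": 0.05,"z": 0.05,"wx": 0,"wy": 0,"wz": 0,"grip": 0.34},{"x": -3.2,"y": 0.05,"z": 0.05,"wx": 0,"wy": 0,"wz": 0,"grip": 0.34}])

```text
t: 12.25
eef_pos: [0.4354, 0.2865, 0.0957]
tcp_rot: [[-0.924, -0.383, 0.0], [-0.383, 0.924, 0.0], [-0.0, 0.0, -1.0]]
wrist_force: [-0.1, -0.6, -0.5]
opening: 0.0291
grasp_force: 6.9
```

```bash
python3 - <<'E'
from h import *
s=ctrl.get_state(); print(s['eef_pos'],s['wrist_force'])
p,d=grab('top'); q,_=grab('side')
save('strad.png',np.hstack([cv2.resize(p[200:280,150:257],(400,300)),cv2.resize(q[160:235,260:360],(400,300))]))
E
```

```text
[0.43538661 0.28654962 0.09573251] [-0.11751195 -0.59672931 -0.45662515]
```

View pics/strad.png

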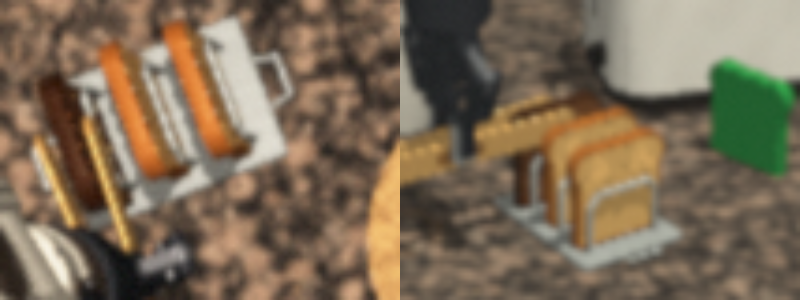

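The tongs straddle the dark slice, with tips at (88,120)/(40,140) in the left half and free on both sides. Now I close them.

Call:
step_arm(moves=[{"x": 0,"y": 0,"z": 0,"wx": 0,"wy": 0,"wz": 0,"grip": 0.32},{"x": 0,"y": 0,"z": 0,"wx": 0,"wy": 0,"wz": 0,"grip": 0.3},{"x": 0,"y": 0,"z": 0,"wx": 0,"wy": 0,"wz": 0,"grip": 0.28},{"x": 0,"y": 0,"z": 0,"wx": 0,"wy": 0,"wz": 0,"grip": 0.26},{"x": 0,"y": 0,"z": 0,"wx": 0,"wy": 0,"wz": 0,"grip": 0.24},{"x": 0,"y": 0,"z": 0,"wx": 0,"wy": 0,"wz": 0,"grip": 0.22},{"x": 0,"y": 0,"z": 0,"wx": 0,"wy": 0,"wz": 0,"grip": 0.2},{"x": 0,"y": 0,"z": 0,"wx": 0,"wy": 0,"wz": 0,"grip": 0.2},{"x": 0,"y": 0,"z": 0,"wx": 0,"wy": 0,"wz": 0,"grip": 0.2}])

```text
t: 13.25
eef_pos: [0.4347, 0.2862, 0.0959]
tcp_rot: [[-0.924, -0.383, -0.0], [-0.383, 0.924, -0.0], [0.0, -0.0, -1.0]]
wrist_force: [-1.7, -1.2, 2.3]
opening: 0.0209
grasp_force: 60.3
```

Call:
step_arm(moves=[{"x": 0,"y": 0,"z": -0.2,"wx": 0,"wy": 0,"wz": 0,"grip": 0.2},{"x": 0,"y": 0,"z": -0.5,"wx": 0,"wy": 0,"wz": 0,"grip": 0.2},{"x": 0,"y": 0,"z": -0.9,"wx": 0,"wy": 0,"wz": 0,"grip": 0.2},{"x": 0,"y": 0,"z": -1.3,"wx": 0,"wy": 0,"wz": 0,"grip": 0.2},{"x": 0,"y": 0,"z": -1.8,"wx": 0,"wy": 0,"wz": 0,"grip": 0.2},{"x": 0,"y": 0,"z": -2.4,"wx": 0,"wy": 0,"wz": 0,"grip": 0.2},{"x": 0,"y": 0,"z": -3,"wx": 0,"wy": 0,"wz": 0,"grip": 0.2},{"x": 0,"y": 0,"z": -3.6,"wx": 0,"wy": 0,"wz": 0,"grip": 0.2},{"x": 0,"y": 0,"z": -4.2,"wx": 0,"wy": 0,"wz": 0,"grip": 0.2},{"x": 0,"y": 0,"z": -4.6,"wx": 0,"wy": 0,"wz": 0,"grip": 0.2}])

```text
t: 14.25
eef_pos: [0.4353, 0.2868, 0.213]
tcp_rot: [[-0.923, -0.384, 0.002], [-0.384, 0.923, 0.002], [-0.003, 0.001, -1.0]]
wrist_force: [-0.6, 0.4, -1.2]
opening: 0.0205
grasp_force: 59.8
```

```bash
python3 - <<'E'
from h import *
s=ctrl.get_state(); print(s['eef_pos'],s['wrist_force'],s['opening'])
p,d=grab('top'); q,_=grab('side')
save('lift.png',np.hstack([cv2.resize(p[190:290,140:273],(400,300)),cv2.resize(q[110:235,240:406],(400,300))]))
P=cloud('top',d);h=cv2.cvtColor(p,cv2.COLOR_RGB2HSV); L=(P-s['eef_pos'])@s['tcp_rot']*1000
b=(P[...,2]>.16)&(P[...,2]<.24)&(h[...,2]<115)&(L[...,0]<-60)&(L[...,0]>-160)&(abs(L[...,1])<25)
yy,xx=np.nonzero(b);w=(ray_plane('top',np.c_[xx,yy],s['eef_pos'][2]+.0075)-s['eef_pos'])@s['tcp_rot']*1000
print(b.sum(),cv2.minAreaRect(w[:,:2].astype(np.float32)),np.percentile(P[b][:,2],[5,50,95]))
E
```

```text
[0.43530254 0.28682874 0.21298753] [-0.61939676  0.37508654 -1.2479526 ] 0.020548612723089308
394 ((-100.50105285644531, -9.798295021057129), (28.299667358398438, 93.26595306396484), 88.24546813964844) [0.1646553  0.21536682 0.22132143]
```

View pics/lift.png

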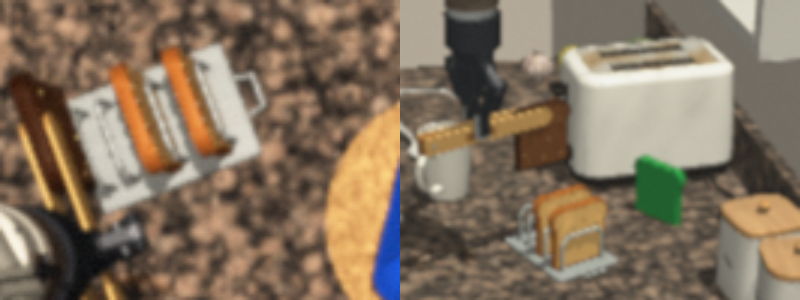

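The slice is out, held squarely, at (545,135) in the right half. The rack is in place with both pale slices. Now I raise and carry it over the dish.

Call:
step_arm(moves=[{"x": 0.2,"y": 0,"z": -0.5,"wx": 0,"wy": 0,"wz": 0,"grip": 0.2},{"x": 0.8,"y": -0.6,"z": -1,"wx": 0,"wy": 0,"wz": 0,"grip": 0.2},{"x": 1.5,"y": -1.5,"z": -1.2,"wx": 0,"wy": 0,"wz": 0,"grip": 0.2},{"x": 2.2,"y": -2.6,"z": -1.2,"wx": 0,"wy": 0,"wz": 0,"grip": 0.2},{"x": 2.9,"y": -3.7,"z": -1.2,"wx": 0,"wy": 0,"wz": 0,"grip": 0.2},{"x": 3.6,"y": -4.8,"z": -1.2,"wx": 0,"wy": 0,"wz": 0,"grip": 0.2},{"x": 4.3,"y": -5.9,"z": -1.2,"wx": 0,"wy": 0,"wz": 0,"grip": 0.2},{"x": 5,"y": -7,"z": -1.2,"wx": 0,"wy": 0,"wz": 0,"grip": 0.2},{"x": 5.6,"y": -8.1,"z": -1.1,"wx": 0,"wy": 0,"wz": 0,"grip": 0.2},{"x": 6.1,"y": -9,"z": -0.8,"wx": 0,"wy": 0,"wz": 0,"grip": 0.2}])

```text
t: 15.35
eef_pos: [0.3796, 0.0186, 0.2314]
tcp_rot: [[-0.924, -0.383, 0.001], [-0.383, 0.924, -0.0], [-0.001, -0.0, -1.0]]
wrist_force: [0.0, 0.4, -1.4]
opening: 0.0208
grasp_force: 59.7
```

```bash
python3 - <<'E'
from h import *
todo([.3807,-.0088,.2],112.6)
E
```

```text
now [0.3796 0.0186 0.2314] yaw 112.52 t 15.35 op 0.0208 gf 59.7
xyz [ 0.382 -1.03   1.256] w [-0.006  0.01  -0.016]
```

Call:
step_arm(moves=[{"x": 0.25,"y": -0.6,"z": 0.5,"wx": 0,"wy": 0,"wz": 0,"grip": 0.2},{"x": 0.4,"y": -1.02,"z": 1,"wx": 0,"wy": 0,"wz": 0,"grip": 0.2},{"x": 0.4,"y": -1.02,"z": 1.2,"wx": 0,"wy": 0,"wz": 0,"grip": 0.2},{"x": 0.4,"y": -1.02,"z": 1.2,"wx": 0,"wy": 0,"wz": 0,"grip": 0.2},{"x": 0.4,"y": -1.02,"z": 1.2,"wx": 0,"wy": 0,"wz": 0,"grip": 0.2},{"x": 0.4,"y": -1.02,"z": 1.2,"wx": 0,"wy": 0,"wz": 0,"grip": 0.2}])

```text
t: 15.95
eef_pos: [0.3811, -0.0068, 0.2014]
tcp_rot: [[-0.923, -0.385, 0.001], [-0.385, 0.923, 0.0], [-0.001, -0.0, -1.0]]
wrist_force: [0.2, -0.5, -0.4]
opening: 0.0209
grasp_force: 59.7
```

```bash
python3 - <<'E'
from h import *
todo([.3807,-.0088,.2],112.6)
s=ctrl.get_state(); p,d=grab('top'); q,dq=grab('side')
save('end.png',np.hstack([cv2.resize(p[200:320,220:380],(400,300)),cv2.resize(q[170:335,190:410],(400,300))]))
P=cloud('top',d);h=cv2.cvtColor(p,cv2.COLOR_RGB2HSV)
b=(P[...,2]>.185)&(P[...,2]<.215)&(h[...,2]<115)&(P[...,0]>.42)&(P[...,0]<.54)&(abs(P[...,1]-.03)<.05)
yy,xx=np.nonzero(b);print(b.sum(),cv2.minAreaRect((ray_plane('top',np.c_[xx,yy],.208)[:,:2]*1000).astype(np.float32)))
Q=cloud('side',dq);h=cv2.cvtColor(q,cv2.COLOR_RGB2HSV)
b=(h[...,2]<120)&(h[...,1]>90)&(h[...,0]<20)&(abs(Q[...,0]-.475)<.07)&(abs(Q[...,1]-.03)<.04)&(Q[...,2]>.06)
print(b.sum(),np.percentile(Q[b],[2,50,98],axis=0))
E
```

```text
now [ 0.3811 -0.0068  0.2014] yaw 112.62 t 15.95 op 0.0209 gf 59.7
xyz [ 0.047 -0.068  0.056] w [-0.003  0.011  0.004]
236 ((476.1362609863281, 32.09612274169922), (91.31364440917969, 15.335291862487793), 21.815120697021484)
561 [[0.43726615 0.00716528 0.11558678]
 [0.48004159 0.02488199 0.15303541]
 [0.51498961 0.04189627 0.20557029]]
```

View pics/end.png

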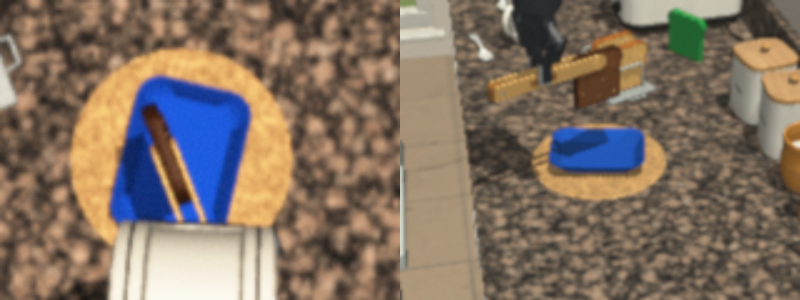

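The slice hangs over the middle of the dish, about 9 cm clear and 3–4 mm off in y. One small nudge, then settle.

Call:
step_arm(moves=[{"x": 0.05,"y": -0.13,"z": 0,"wx": 0,"wy": 0,"wz": 0,"grip": 0.2},{"x": 0.05,"y": -0.13,"z": 0,"wx": 0,"wy": 0,"wz": 0,"grip": 0.2},{"x": 0.05,"y": -0.13,"z": 0,"wx": 0,"wy": 0,"wz": 0,"grip": 0.2},{"x": 0.05,"y": -0.13,"z": 0,"wx": 0,"wy": 0,"wz": 0,"grip": 0.2},{"x": 0.05,"y": -0.13,"z": 0,"wx": 0,"wy": 0,"wz": 0,"grip": 0.2},{"x": 0.05,"y": -0.13,"z": 0,"wx": 0,"wy": 0,"wz": 0,"grip": 0.2}])

```text
t: 16.65
eef_pos: [0.3808, -0.0109, 0.2008]
tcp_rot: [[-0.924, -0.383, -0.0], [-0.383, 0.924, -0.0], [0.0, 0.0, -1.0]]
wrist_force: [0.1, -0.5, -1.2]
opening: 0.021
grasp_force: 59.7
```

```bash
python3 -c "
from h import *
s=ctrl.get_state();print(s['eef_pos'],s['opening'],s['grasp_force'],s['dq'].round(2));print(ctrl.job_done())"
```

```text
[ 0.38080373 -0.01087506  0.20078281] 0.021041116857749422 59.74946737289429 [ 0.03 -0.08  0.07 -0.05 -0.04  0.05]
the job is handed in; nothing more can be done
None
```

I handed the job in at about 16.7 s. The blue dish was slid to within about 2 mm of the mat's centre, and the tongs hold the brown toast over its middle, about 9 cm clear; the rack stands where it was with both pale slices in it.

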